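Fetch the jar from behind the tall bottle for weighing

TASK

The squat wide-mouthed jar at the back of the reagent rack, under the wire shelf, has to be weighed, but a tall bottle stands in front of it. First stand the tall bottle in the spill tray, then bring the jar out from under the shelf and stand it on the middle of the balance pan. Keep both upright and set them down gently, and do not bump the wire shelf or disturb the other things.

Things in the scene. Friction and masses are not known exactly. Their poses are not given: they have to be found in the camera images.
- jar: The jar to weigh: squat, amber, white screw cap, about 0.35 kg, stands on the rack's deck. Round about its z axis; origin at the centre of its underside. Body 62 mm diameter from 0 to 70 mm height (grip here), short shoulder, cap 54 mm diameter from 76 to 98 mm, its top. Its centre is 30 to 40 mm behind the upper shelf's front edge.
- bottle: The tall bottle in the way: amber with a white screw cap, 0.4 kg or so, stands on the rack's deck about 80 mm in front of the jar (centre to centre). Round; origin at the centre of its underside. Body 58 mm diameter from 0 to 124 mm height, short shoulder, cap 38 mm diameter from 136 to 156 mm, its top.
- rack: Reagent rack, fixed, its front to the middle of the bench. Origin under its middle on the bench; x points from front to back. Deck x -110 to 120 mm, 440 mm long in y, top 30 mm above the bench. Guard rod along the front (x = -104 mm, top 28 mm above the deck). Rods at the back (x = 112 mm, up to 58 mm). End posts 16 mm thick at y = +-212 mm, x = 0 and 112 mm, up to the upper shelf.
- shelf_edge (a point): Middle of the lower front edge of the rack's upper wire shelf, 10 mm in front of the rack's origin and 225 mm above the deck (z = 0.255). The shelf runs from here 130 mm back and 220 mm to either side and is 12 mm thick; a few small bottles are fixed on it, further back. Above the front 100 mm of the deck there is nothing.
- upper_shelf: The rack's upper wire shelf with its stock, fixed to the rack; origin as point shelf_edge.
- pan (a point): Centre of the top of the balance's round steel pan: 130 mm diameter, 74 mm above the bench, level. Axes as the balance.
- balance: White top-loading balance, fixed, 250 mm (x) by 180 mm (y), housing 52 mm high and its sloping display panel at the -x end up to 70 mm high; origin on the bench under its middle. The pan is 40 mm from the middle towards +x.
- tray: Grey spill tray, fixed, 300 mm (x) by 200 mm (y), walls 45 mm high and 5 mm thick (rim flange up to 12 mm wider outside), floor 5 mm thick; origin on the bench under its middle. The beaker stands near its -x end; the +x half is free. Balance and tray may change places.
- tray_floor (a point): Middle of the free part of the tray's floor, on the floor's top (z = 0.005), 55 mm from the tray's middle towards +x.
- low_jar: Bystander: very low jar, 54 mm diameter, 68 mm high, on the deck to one side of the jar, 115 to 125 mm from it (centre to centre). Origin under its centre.
- small_bottle: Bystander: small bottle, 48 mm diameter, 88 mm high, on the deck on the other side of the jar, 115 to 125 mm from it. Origin under its centre. These two may change sides.
- beaker: Bystander: empty glass beaker, 60 mm diameter, 75 mm high, standing in the tray near its -x end. Origin under its centre.
- mortar: Bystander: white ceramic bowl, 80 mm diameter, 55 mm high, on the bench before the rack's open front. Origin under its centre.
- spatula: Bystander: double-ended steel lab spatula, 165 mm long and 5 mm high, lying on the bench on the robot's side. Origin under its middle.
Things that resemble listed ones, but are neither listed nor needed, are in the scene too. Leave any yellow look-alike of the jar alone. Leave any blue look-alike of the bottle alone.

How it is judged:
On the way:
1. the tall bottle stands upright in the spill tray, let go, while the jar is still in its place on the rack (x of bottle in the frame of tray between -0.125 and 0.125 m and y of bottle in the frame of tray between -0.075 and 0.075 m and z of bottle in the frame of tray below 0.012 m and angle between bottle's own z axis and vertical below 0.1 rad and contact force between the fingers and bottle below 0.3 N and linear speed of bottle below 0.03 m/s and distance of jar from where it was at the start of the episode below 0.03 m), for 0.2 s.
At the end, for the whole second after the job is handed in: The jar stands upright (within 0.1 rad), at rest and let go on the balance pan, its centre within 20 mm of the pan's centre; the tall bottle stands upright (within 0.1 rad), at rest and let go on the floor of the spill tray; the five bystanders are within 30 mm of where they began (x of bottle in the frame of tray between -0.125 and 0.125 m and y of bottle in the frame of tray between -0.075 and 0.075 m and z of bottle in the frame of tray below 0.012 m and angle between each of bottle, jar's own z axis and vertical below 0.1 rad and contact force between the fingers and bottle below 0.3 N and linear speed of each of bottle, jar below 0.03 m/s and horizontal distance between jar and pan below 0.02 m and z of jar in the frame of pan between -0.006 and 0.006 m and contact force between the fingers and jar below 0.3 N and distance of each of low_jar, small_bottle, beaker, mortar, spatula from where it was at the start of the episode below 0.03 m); the robot touches nothing.
It fails at once if the jar or the tall bottle is tilted more than 30 degrees (angle between any of jar, bottle's own z axis and vertical above 0.53 rad).
It fails at once if the wire shelf is bumped (more than 10 N) by the robot, the jar or the bottle (contact force between any of the arm, the fingers, jar, bottle and upper_shelf above 10 N).
It fails at once if a bystander is moved more than 30 mm (distance of any of low_jar, small_bottle, beaker, mortar, spatula from where it was at the start of the episode above 0.03 m).
It fails at once if the jar or the bottle is let fall (moving faster than 0.5 m/s out of the fingers) ((linear speed of jar above 0.5 m/s and contact force between the fingers and jar below 0.1 N) or (linear speed of bottle above 0.5 m/s and contact force between the fingers and bottle below 0.1 N)).
It fails at once if the jar comes down hard on the balance or the bottle in the tray (more than 50 N) (contact force between jar and balance above 50 N or contact force between bottle and tray above 50 N).
It also fails if it takes over 72 s, if anything falls off the work surface, if the arm or the gripper's body presses on something with over 40 N, if the wrist force passes 120 N, or if a joint passes its speed limit or range.

ROBOT

A 6-joint arm with a two-finger parallel gripper is mounted at the origin on the work surface. World frame = base frame: x ahead of the robot, y to its left, z up, the work surface at z = 0. Lengths are in m, angles in rad, forces in N, time in s.
With the tool pointing down it reaches from about 0.225 to 0.725 m from the base axis. Payload 3.1 kg.
Tool frame: the origin (TCP) lies midway between the tips of the shut fingers; the grasp point (between the pads) lies 19 mm behind it (robot.grip_depth is the distance from the TCP to the grasp point, in m); z points along the fingers, y is the line along which they close (so a half turn about z gives the same grasp; the last joint's range is limited). The gripper opens to 85 mm and grips with 20 to 120 N. Pads are 22 mm wide; open, the fingers measure 114 mm over their backs; the gripper's body (76 mm by 85 mm) begins 54 mm behind the grasp point. The pads swing forward as they close: fully open they stand 13 mm farther back than shut.
Start: joints at [-1.249, 0.048, 0.099, 1.622, 0, 1.443], TCP at [0.228, -0.473, 0.231] pointing down, gripper open.
Joint ranges: [-2.91, 2.91], [-0.99, 1.94], [-1.21, 1.42], [-2.12, 2.29], [-1.49, 1.47], [-3.14, 3.14]. Speed limits (rad/s): [2.79, 2.79, 3.14, 3.14, 3.14, 3.14].

INTERFACE

Orientations are given as a unit quaternion [w, x, y, z].
In Python, from cell import readout, read_camera, robot, search_frame gives the robot as it stands. The module is installed in compiled form; this text tells all that it offers.
- The arm moves only by the tool apply_moves, never from a script. Its argument "rows" is text: rows parted by semicolons, each of 7 numbers parted by spaces: the shift along the tool's x, y, z in mm, then the turn, a rotation vector about the tool's x, y, z in rad, then the finger opening in mm, from 0 to 85.4. In form: tx ty tz ax ay az hand; .... A call has 1 to 8 rows; each row is the pose to reach, as a shift and turn from the pose commanded when the call began, along the tool's axes at that moment; what a row does not reach only later rows make up. A row lasts 1/8 s, in which the tool goes at most 62.5 mm and 10.7 degrees, less where a joint would pass 70% of its speed; a pose out of reach is approached as far as the arm can. A call with a gripper value outside its range is refused whole. The fingers move at their own pace and stop on an object; "squeeze" is the grip in N (left out, the last holds). Time passes only in rows, so rows that repeat a pose let the fingers close. It gives the time, the measured TCP pose, the force, the opening and the grip force at its end, in the units of the state.
- readout.state(): the state, without advancing time (a new reading comes with each control period).
- read_camera(name): name is "scene" or "top"; returns a dict with "pixels" (480x640x3 uint8, blue, green, red), "z_map" (480x640 float32, m along the optical axis (not along the pixel's ray), 0 where there is no reading), "K" (3x3 intrinsics, pixels), "dist" ([k1, k2, p1, p2, k3] as OpenCV has them; the pictures are not rectified), "origin" and "rotation" of the camera in the world. Camera axes: x right, y down, z forward; pixel columns grow to the right and rows downward; lengths in m; the calibration is good to about 2 mm. A picture is of the moment at which its call begins.
- robot.hand_in(): hands the job in; it is judged then, once.
Trained networks look in a picture, given as the dict that the camera call returned (one of the last four; its "shot" number tells which), for a name from the list of things; names that differ only in an ending like _2 or _b are one class to them, and where a whole thing is asked for, a point or a joint stands for the part that bears it (a point fixed in the world has none). Each returns a list of dicts, best first, with "p" (0 to 1); they miss things now and then, are a little off and sometimes report something else, mostly with a low value. They report only what shows in the picture. A call takes as long as a camera call. They do not tell look-alikes from the thing itself.
- search_frame(picture, target): "rect" ([centre column, centre row, width, height] in pixels, round what is visible of it).
The state is a dict: "clock": time; "qpos": joint angles; "joint_vel": joint speeds; "joint_torque": joint torques, N m; "eef_pos": TCP position; "ee_rot": TCP orientation; "wrist_force": force on the tool from outside, world axes, zero at the start; "torque": the same for the moment, N m; "gripper_width": finger opening in m; "grasp_force": force on a finger pad.
Only numpy, scipy, OpenCV 4.12 (cv2) and the standard library are available. Lean on these libraries where they do the work, as an engineer would, in place of code of your own. Each camera call takes 0.05 s, during which the arm holds its last target. There are 200 camera calls.

## Working session

There is one attempt and no reset: what is moved stays moved. The work goes in short steps, Python scripts to look and compute and a tool call to move; the robot and the scene stay as the last step left them, time stands still between calls to the robot, and variables do not carry over. Pictures are saved under pics/ and viewed, at most 10 in all, crops included, and the job is handed in when it is done.

Besides the shell and the picture viewer there is one more tool, called in YAML: its name, and indented under it one key for each argument. apply_moves: Moves the arm, as the interface text tells. Its arguments: {"type":"object","properties":{"rows":{"type":"string"},"squeeze":{"type":"number"}},"required":["rows"]}

```bash
mkdir -p pics
cat > h.py <<'E'
import numpy as np, cv2
from cell import readout, read_camera, robot, search_frame
def cloud(p):
    z=p["z_map"]; h,w=z.shape
    uv=np.stack(np.meshgrid(np.arange(w),np.arange(h)),-1).reshape(-1,1,2).astype(np.float64)
    n=cv2.undistortPoints(uv,np.array(p["K"]),np.array(p["dist"])).reshape(h,w,2)
    c=np.dstack([n[...,0]*z,n[...,1]*z,z])
    W=c@np.array(p["rotation"]).T+np.array(p["origin"])
    W[z<=0]=np.nan
    return W
E
python3 - <<'E'
from h import *
s=readout.state(); print({k:np.round(v,3) for k,v in s.items()})
for n in ["scene","top"]:
    p=read_camera(n); cv2.imwrite(f"pics/{n}0.png",p["pixels"]); W=cloud(p); np.save(f"{n}W.npy",W)
    print(n,np.round(p["origin"],3),np.round(p["rotation"],3).tolist())
    for t in ["jar","bottle","rack","balance","pan","tray","upper_shelf","low_jar","small_bottle","beaker","mortar","spatula"]:
        for r in search_frame(p,t)[:3]:
            c,ro,w,h=r["rect"]; i,j=int(np.clip(ro,0,479)),int(np.clip(c,0,639))
            print(t,round(r["p"],2),np.round(r["rect"]).astype(int),np.round(W[i,j],3))
E
```

```text
{'clock': np.float64(0.0), 'qpos': array([-1.249,  0.049,  0.098,  1.622, -0.   ,  1.443]), 'joint_vel': array([ 0.001, -0.001, -0.001,  0.001,  0.001, -0.001]), 'joint_torque': array([ 0.0000e+00, -3.3878e+01,  3.2001e+01,  2.0000e-02, -0.0000e+00,
       -0.0000e+00]), 'eef_pos': array([ 0.228, -0.472,  0.23 ]), 'ee_rot': array([-0.001,  0.975,  0.223, -0.   ]), 'wrist_force': array([-0.771, -0.045, -0.556]), 'torque': array([-0.002, -0.016,  0.042]), 'grasp_force': np.float64(0.0), 'gripper_width': np.float64(0.085)}Traceback (most recent call last):
  File "<stdin>", line 4, in <module>
  File "h.py", line 8, in cloud
    W=c@np.array(p["rotation"]).T+np.array(p["origin"])
      ~^~~~~~~~~~~~~~~~~~~~~~~~~~
ValueError: matmul: Input operand 1 has a mismatch in its core dimension 0, with gufunc signature (n?,k),(k,m?)->(n?,m?) (size 4 is different from 3)
```

Rotation is a quaternion.

```bash
sed -i 's/np.array(p\["rotation"\]).T/R.from_quat(p["rotation"],scalar_first=True).as_matrix().T/; 1a from scipy.spatial.transform import Rotation as R' h.py
python3 - <<'E'
from h import *
for n in ["scene","top"]:
    p=read_camera(n); cv2.imwrite(f"pics/{n}0.png",p["pixels"]); W=cloud(p); np.save(f"{n}W.npy",W); np.save(f"{n}P.npy",p["pixels"])
    print(n,np.round(p["origin"],3),np.round(R.from_quat(p["rotation"],scalar_first=True).as_matrix(),3).tolist())
    for t in ["jar","bottle","rack","balance","pan","tray","upper_shelf","low_jar","small_bottle","beaker","mortar","spatula"]:
        for r in search_frame(p,t)[:3]:
            c,ro,w,h=r["rect"]; i,j=int(np.clip(ro,0,479)),int(np.clip(c,0,639))
            print(t,round(r["p"],2),np.round(r["rect"]).astype(int),np.round(W[i,j],3))
E
```

```text
scene [ 1.304 -0.948  1.292] [[0.804, 0.408, -0.431], [0.594, -0.532, 0.604], [0.017, -0.742, -0.67]]
jar 0.95 [377 185  18  37] [0.529 0.472 0.067]
jar 0.77 [356 208  21  36] [0.559 0.296 0.101]
bottle 0.88 [392 271  24  49] [0.795 0.115 0.113]
bottle 0.58 [341 214  19  47] [0.557 0.215 0.125]
rack 0.75 [350 182 163 176] [ 0.398  0.503 -0.   ]
balance 0.6 [181 348 118  98] [ 0.501 -0.406  0.076]
pan 0.96 [179 350 113  96] [ 0.501 -0.412  0.074]
tray 0.66 [295 299 134 102] [ 0.589 -0.054  0.003]
tray 0.19 [387 228  14  27] [0.678 0.283 0.09 ]
upper_shelf 0.64 [295 297 137 107] [ 0.581 -0.048  0.005]
low_jar 0.64 [385 229  16  24] [0.67  0.293 0.075]
small_bottle 0.68 [330 194  17  29] [0.447 0.312 0.089]
beaker 0.77 [267 286  21  32] [ 0.534 -0.113  0.077]
beaker 0.64 [180 349 117  95] [ 0.501 -0.409  0.075]
beaker 0.21 [352 181 157 177] [0.461 0.414 0.091]
mortar 0.7 [274 227  27  28] [0.354 0.132 0.022]
spatula 0.45 [227 277  33  38] [ 0.371 -0.109  0.006]
top [0.43  0.046 1.204] [[0.015, -0.99, 0.138], [-1.0, -0.016, -0.006], [0.008, -0.138, -0.99]]
jar 0.83 [138 265  38  24] [0.498 0.413 0.264]
jar 0.77 [208 251  32  26] [0.543 0.305 0.129]
bottle 0.8 [239 256  35  29] [0.529 0.221 0.19 ]
bottle 0.63 [282 161  27  34] [0.762 0.137 0.134]
rack 0.3 [219 209  23  21] [0.651 0.292 0.101]
balance 0.78 [493 291  87 106] [ 0.461 -0.382  0.076]
pan 0.95 [492 291  86 100] [ 0.461 -0.377  0.076]
tray 0.94 [363 240  95 133] [ 0.594 -0.071  0.008]
low_jar 0.9 [220 207  22  25] [0.654 0.29  0.099]
small_bottle 0.84 [205 304  19  18] [0.422 0.309 0.113]
beaker 0.91 [373 269  22  26] [ 0.515 -0.096  0.012]
mortar 0.78 [289 328  30  33] [0.364 0.118 0.012]
mortar 0.51 [491 290  84 100] [ 0.464 -0.373  0.08 ]
spatula 0.69 [363 240  94 133] [ 0.592 -0.068  0.004]
spatula 0.65 [240 254  32  28] [0.531 0.222 0.186]
spatula 0.5 [375 327  65   8] [ 0.367 -0.102  0.007]
```

View pics/scene0.png

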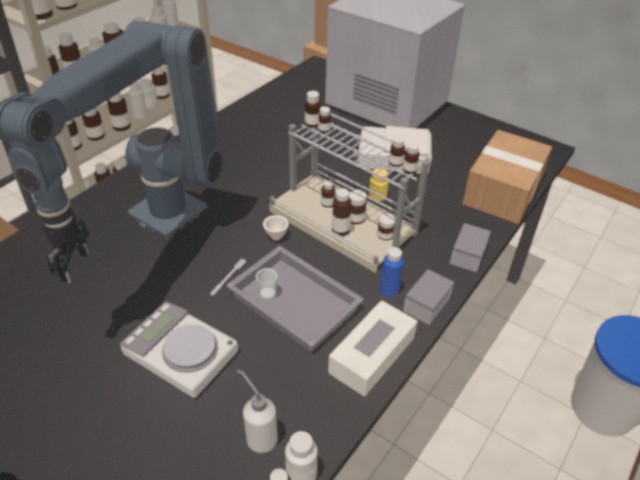

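View pics/top0.png

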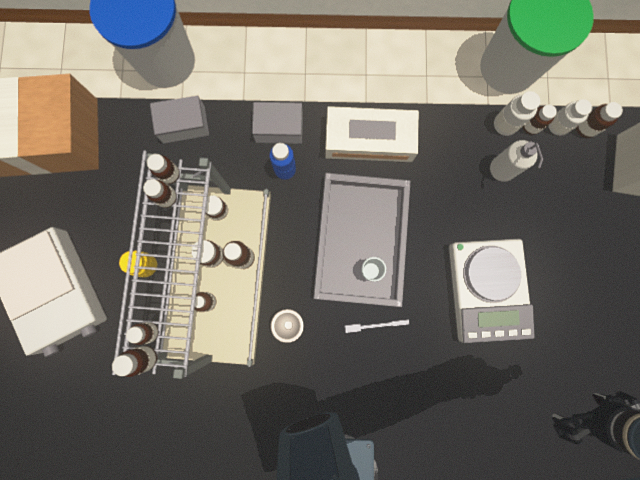

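The bottle (237,253 in the top view) stands in front of the amber jar (208,252), which is partly under the shelf. The low jar is at (217,206), the small bottle at (204,301) and the yellow look-alike further back at (138,264). The tray's free half is away from the beaker, and the balance pan is at (493,273). Next I'll fit exact positions.

```bash
cat > fit.py <<'E'
from h import *
from scipy.optimize import least_squares
T=np.load("topW.npy"); S=np.load("sceneW.npy")
def circ(W,c,zlo,zhi,r,rad=.045):
    P=W.reshape(-1,3); P=P[np.isfinite(P[:,0])]
    m=(np.hypot(P[:,0]-c[0],P[:,1]-c[1])<rad)&(P[:,2]>zlo)&(P[:,2]<zhi); P=P[m]
    f=least_squares(lambda q:np.hypot(P[:,0]-q[0],P[:,1]-q[1])-r,c,loss="soft_l1",f_scale=.003)
    return np.round(f.x,4),len(P),np.round(np.median(np.abs(f.fun)),4)
def top(W,c,zlo,zhi,rad):
    P=W.reshape(-1,3); P=P[np.isfinite(P[:,0])]
    m=(np.hypot(P[:,0]-c[0],P[:,1]-c[1])<rad)&(P[:,2]>zlo)&(P[:,2]<zhi); P=P[m]
    if len(P)<4: return len(P)
    (x,y),r=cv2.minEnclosingCircle(P[:,:2].astype(np.float32))
    return np.round(P.mean(0),4),np.round([x,y,r],4),len(P)
for n,W in (("S",S),("T",T)):
    print(n)
    print("bottle body",circ(W,(.53,.22),.045,.15,.029)," cap",top(W,(.53,.22),.178,.2,.04))
    print("jar body",circ(W,(.545,.305),.04,.098,.031,.05)," cap",top(W,(.545,.3),.120,.14,.045))
    print("low",top(W,(.655,.29),.085,.11,.04)," small",top(W,(.43,.31),.108,.13,.04))
    print("pan",top(W,(.5,-.38),.068,.082,.1))
    print("beaker",top(W,(.52,-.1),.07,.09,.05)," mortar",top(W,(.36,.12),.045,.065,.06))
P=T.reshape(-1,3);P=P[np.isfinite(P[:,0])]
for nm,zl,zh,b in (("deck",.024,.036,(.2,.9,.1,.45)),("rim",.038,.052,(.4,.8,-.25,.1)),("shelf",.245,.28,(.25,.9,.2,.5)),("guard",.05,.064,(.25,.9,.1,.2))):
    q=P[(P[:,2]>zl)&(P[:,2]<zh)&(P[:,0]>b[0])&(P[:,0]<b[1])&(P[:,1]>b[2])&(P[:,1]<b[3])]
    print(nm,len(q)); 
    if len(q)>5:
        rc=cv2.minAreaRect((q[:,:2]*1000).astype(np.float32)); print(rc,np.round(cv2.boxPoints(rc)).tolist())
E
python3 fit.py
```

```text
S
bottle body (array([0.5406, 0.2391]), 479, np.float64(0.0021))  cap (array([0.5437, 0.2365, 0.1856]), array([0.5426, 0.2356, 0.0227]), 98)
jar body (array([0.5463, 0.3207]), 212, np.float64(0.002))  cap (array([0.5494, 0.3163, 0.1277]), array([0.5488, 0.3197, 0.0305]), 167)
low (array([0.6668, 0.3033, 0.0968]), array([0.6671, 0.3079, 0.0271]), 151)  small (array([0.4309, 0.3233, 0.1162]), array([0.429 , 0.328 , 0.0199]), 58)
pan (array([ 0.5034, -0.388 ,  0.0741]), array([ 0.4881, -0.3818,  0.09  ]), 1840)
beaker (array([ 0.5143, -0.0888,  0.0766]), array([ 0.5118, -0.0911,  0.0333]), 153)  mortar (array([0.374 , 0.123 , 0.0522]), array([0.3743, 0.1209, 0.046 ]), 217)
T
bottle body (array([0.5376, 0.2351]), 240, np.float64(0.0022))  cap (array([0.5371, 0.2366, 0.1863]), array([0.5372, 0.2372, 0.0191]), 236)
jar body (array([0.5423, 0.3177]), 129, np.float64(0.0004))  cap (array([0.5416, 0.3131, 0.1286]), array([0.5421, 0.3171, 0.027 ]), 319)
low (array([0.6581, 0.304 , 0.0978]), array([0.6595, 0.3074, 0.024 ]), 275)  small (array([0.4247, 0.3211, 0.118 ]), array([0.4247, 0.3226, 0.
[... 262 characters left out ...]
eck 11737
((586.2972412109375, 275.29803466796875), (625.6248168945312, 347.2763671875), 0.15679338574409485) [[273.0, 448.0], [274.0, 101.0], [900.0, 103.0], [899.0, 450.0]]
rim 2603
((590.3758544921875, -66.58537292480469), (220.36891174316406, 325.0908203125), 85.589599609375) [[420.0, -164.0], [744.0, -189.0], [761.0, 31.0], [437.0, 56.0]]
shelf 3641
((502.7027587890625, 354.0047302246094), (130.9927215576172, 438.9324951171875), 86.34524536132812) [[280.0, 303.0], [718.0, 275.0], [726.0, 405.0], [288.0, 433.0]]
guard 662
((613.7678833007812, 150.51248168945312), (567.4388427734375, 98.91999053955078), 0.011365343816578388) [[330.0, 200.0], [330.0, 101.0], [897.0, 101.0], [897.0, 200.0]]
```

```bash
cat >> h.py <<'E'
EFF=.024
def tool(heading,tilt):
    h,t=np.radians([heading,tilt]); z=np.array([np.cos(h)*np.cos(t),np.sin(h)*np.cos(t),-np.sin(t)])
    y=np.array([-np.sin(h),np.cos(h),0]); return np.column_stack([np.cross(y,z),y,z])
def plan(pt,heading,tilt,back=0.,pr=True):
    "shift/turn from present pose to put the pads' centre at pt, minus back along tool z"
    s=readout.state(); R0=R.from_quat(s["ee_rot"],scalar_first=True).as_matrix(); M=tool(heading,tilt)
    tcp=np.array(pt)+M[:,2]*(EFF-back); d=R0.T@(tcp-s["eef_pos"])*1000; rv=R.from_matrix(R0.T@M).as_rotvec()
    if pr: print("shift",np.round(d,1),"turn",np.round(rv,3),"| ang",round(np.degrees(np.linalg.norm(rv)),1),"tcp",np.round(tcp,3))
def st():
    s=readout.state(); M=R.from_quat(s["ee_rot"],scalar_first=True).as_matrix(); z=M[:,2]
    print("t",round(float(s["clock"]),2),"q",np.round(s["qpos"],2),"tcp",np.round(s["eef_pos"],4),"pad",np.round(np.array(s["eef_pos"])-z*EFF,4),"head",np.round(np.degrees(np.arctan2(z[1],z[0])),1),"tilt",np.round(np.degrees(-np.arcsin(z[2])),1),"yz",np.round(M[2,1],3),"F",np.round(s["wrist_force"],1),"grip",np.round(s["gripper_width"],4),np.round(s["grasp_force"],1))
E
python3 - <<'E'
from h import *
T=np.load("topW.npy");S=np.load("sceneW.npy")
from scipy.optimize import least_squares
for W in (T,S):
    m=((W[...,2]>.0715)&(W[...,2]<.082)&(np.hypot(W[...,0]-.515,W[...,1]+.385)<.085)).astype(np.uint8)
    m=cv2.morphologyEx(m,cv2.MORPH_OPEN,np.ones((5,5)))
    n,l,stt,c=cv2.connectedComponentsWithStats(m); k=1+np.argmax(stt[1:,4]); P=W[l==k]
    print("pan",np.round(P.mean(0),4),[np.round(v,4) for v in cv2.minEnclosingCircle(P[:,:2].astype(np.float32))],stt[k],c[k])
    print(np.round(W[273,493],3))
plan([.5385,.237,.115],86.3,28,.13)
plan([.50,.0,.30],40,45)
E
```

```text
pan [ 0.5031 -0.3849  0.0754] [array([ 0.5056, -0.3872]), np.float64(0.0655)] [ 468  248   52   52 1779] [493.55143339 274.0084317 ]
[ 0.505 -0.383  0.078]
pan [ 0.4694 -0.3793  0.0749] [array([ 0.469 , -0.3804]), np.float64(0.0226)] [174 329  14  13 112] [179.77678571 334.53571429]
[ 0.826  1.184 -0.759]
shift [ 541.9 -422.8   66.6] turn [ 1.109 -0.647  1.846] | ang 128.8 tcp [0.532 0.144 0.165]
shift [ 466.7 -311.7  -51.7] turn [ 1.113 -0.139  2.688] | ang 166.9 tcp [0.513 0.011 0.283]
```

apply_moves:
  rows: "40 -19 -30 0 0 -0.18 85; 80 -37 -60 0 0 -0.36 85; 120 -56 -90 0 0 -0.54 85; 160 -75 -90 0 0 -0.72 85; 200 -93 -90 0 0 -0.9 85; 240 -112 -90 0 0 -1.08 85; 280 -131 -90 0 0 -1.26 85; 319 -149 -90 0 0 -1.44 85"

```text
clock: 2.35
eef_pos: [0.4516, -0.1987, 0.3215]
ee_rot: [0.0, 0.583, 0.812, 0.0]
wrist_force: [0.4, -0.6, 0.7]
gripper_width: 0.0846
grasp_force: 0.0
```

```bash
python3 -c "
from h import *
st(); plan([.50,.0,.30],20,60); plan([.52,.05,.25],60,45); plan([.5385,.237,.115],86.3,28,.13)"
```

```text
t 2.35 q [-0.55  0.01  0.24  1.8  -0.    0.7 ] tcp [ 0.4516 -0.1987  0.3215] pad [ 0.4516 -0.1987  0.3455] head -35.1 tilt 90.0 yz 0.0 F [ 0.4 -0.6  0.7] grip 0.0846 0.0
shift [173.1 121.3  42.2] turn [-0.417 -0.406 -1.555] | ang 95.1 tcp [0.511 0.004 0.279]
shift [225.1 157.   88.4] turn [-0.891 -0.402 -2.149] | ang 135.3 tcp [0.528 0.065 0.233]
shift [298.6 185.9 156.6] turn [-1.439 -0.283 -2.394] | ang 160.9 tcp [0.532 0.144 0.165]
```

apply_moves:
  rows: "21 15 5 -0.045 -0.044 -0.168 85; 42 30 10 -0.09 -0.088 -0.336 85; 63 44 15 -0.135 -0.132 -0.504 85; 84 59 20 -0.18 -0.176 -0.672 85; 105 73 25 -0.225 -0.219 -0.84 85; 126 88 30 -0.27 -0.263 -1.008 85; 147 103 36 -0.315 -0.307 -1.176 85; 168 118 42 -0.36 -0.351 -1.344 85"

```text
clock: 3.35
eef_pos: [0.51, -0.0024, 0.2794]
ee_rot: [0.228, -0.061, 0.971, 0.039]
wrist_force: [-0.1, 0.2, 0.3]
gripper_width: 0.0848
grasp_force: 0.0
```

```bash
python3 -c "
from h import *
st(); plan([.52,.05,.25],60,45); plan([.5385,.237,.115],86.3,28,.13)"
```

```text
t 3.35 q [-0.27 -0.46 -0.32  1.3   0.22 -0.35] tcp [ 0.51   -0.0024  0.2794] pad [ 0.4995 -0.0049  0.3008] head 13.4 tilt 63.2 yz 0.049 F [-0.1  0.2  0.3] grip 0.0848 0.0
shift [-2.3 61.6 56.5] turn [-0.498 -0.276 -0.768] | ang 54.8 tcp [0.528 0.065 0.233]
shift [ 16.8 135.8 127.4] turn [-0.939 -0.483 -1.021] | ang 84.1 tcp [0.532 0.144 0.165]
```

Go straight to the pre-grasp (84° in 8 rows).

apply_moves:
  rows: "2 17 16 -0.117 -0.06 -0.128 85; 4 34 32 -0.235 -0.12 -0.255 85; 6 51 48 -0.352 -0.181 -0.383 85; 8 68 64 -0.47 -0.241 -0.51 85; 11 85 80 -0.587 -0.302 -0.638 85; 13 102 95 -0.704 -0.362 -0.766 85; 15 119 111 -0.822 -0.422 -0.893 85; 17 136 127 -0.939 -0.483 -1.021 85"

```text
clock: 4.35
eef_pos: [0.5332, 0.1426, 0.1649]
ee_rot: [0.377, -0.585, 0.625, 0.353]
wrist_force: [0.6, 0.1, 0.3]
gripper_width: 0.0849
grasp_force: 0.0
```

```bash
python3 -c "
from h import *
st(); plan([.5385,.237,.115],86.3,28,.13); plan([.5385,.237,.115],86.3,28,0)
p=read_camera('scene'); cv2.imwrite('pics/s1.png',cv2.resize(p['pixels'][80:380,150:550],(800,600)))"
```

```text
t 4.35 q [-0.38  0.31 -0.11  1.69  1.   -2.18] tcp [0.5332 0.1426 0.1649] pad [0.5318 0.1214 0.1761] head 86.2 tilt 27.8 yz -0.001 F [0.6 0.1 0.3] grip 0.0849 0.0
shift [-0.4  0.8  0.9] turn [-0.002  0.003 -0.   ] | ang 0.2 tcp [0.532 0.144 0.165]
shift [ -0.    1.  130.9] turn [-0.002  0.003 -0.   ] | ang 0.2 tcp [0.54  0.258 0.104]
```

View pics/s1.png

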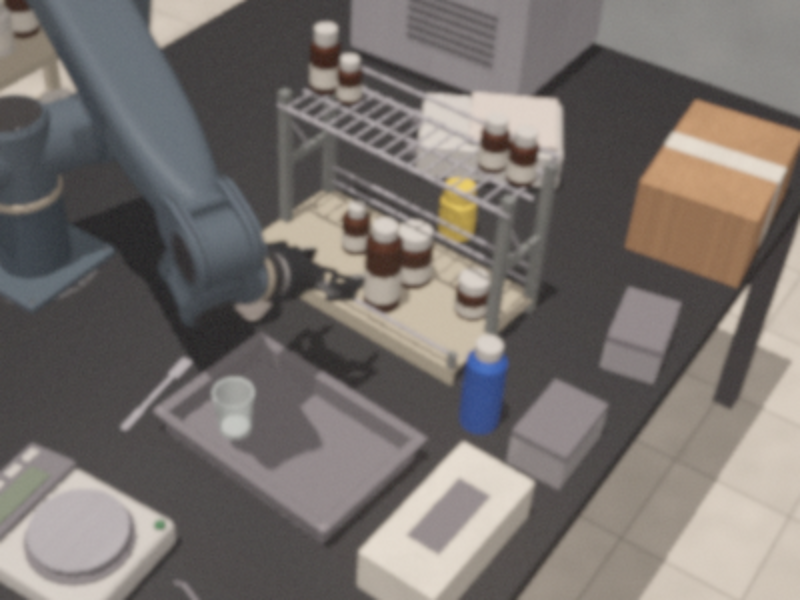

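The view shows the open gripper (about 330,280) level and in front of the bottle (385,262). The big wrist block lies close to the mortar and the rack end, so I'll check its clearance before advancing.

```bash
python3 -c "
from h import *
for n in ('scene','top'):
    p=read_camera(n); W=cloud(p); c=p['pixels'].astype(int)
    blue=(c[...,0]-c[...,2]>12)&(W[...,2]>.06)&(W[...,1]>-.1)&(W[...,0]>.15)&(W[...,0]<.62)
    P=W[blue]; print(n,len(P),np.round(np.nanpercentile(P,[1,50,99],axis=0),3).tolist())
    for lo in np.arange(.06,.5,.04):
        q=P[(P[:,2]>lo)&(P[:,2]<lo+.04)]
        if len(q)>8: print(round(lo,2),len(q),'x',np.round(np.percentile(q[:,0],[2,98]),3),'y',np.round(np.percentile(q[:,1],[2,98]),3))
"
```

```text
scene 4165 [[0.155, -0.099, 0.484], [0.273, -0.043, 0.577], [0.489, 0.115, 0.645]]
0.46 193 x [0.448 0.508] y [-0.099 -0.066]
top 13410 [[0.217, -0.099, 0.295], [0.3, -0.048, 0.566], [0.523, 0.103, 0.616]]
0.26 192 x [0.493 0.547] y [-0.066 -0.039]
0.3 59 x [0.49  0.535] y [-0.096 -0.056]
0.42 16 x [0.273 0.534] y [-0.1    0.026]
0.46 508 x [0.447 0.507] y [-0.1   -0.058]
```

The wrist is at z ≥ 0.26 and y below 0, so it's clear of everything. I'll advance on the bottle.

apply_moves:
  rows: "0 1 25 0 0 0 85; 0 1 50 0 0 0 85; 0 1 75 0 0 0 85; 0 1 95 0 0 0 85; 0 1 112 0 0 0 85; 0 1 125 0 0 0 85; 0 1 130 0 0 0 85; 0 1 130 0 0 0 85"

```text
clock: 5.5
eef_pos: [0.5399, 0.2573, 0.1061]
ee_rot: [0.377, -0.584, 0.627, 0.351]
wrist_force: [-0.1, 0.1, 1.1]
gripper_width: 0.0848
grasp_force: 0.0
```

```bash
python3 -c "
from h import *
st(); plan([.5385,.237,.115],86.3,28,0)"
```

```text
t 5.5 q [-0.17  0.24 -0.29  1.22  1.07 -1.78] tcp [0.5399 0.2573 0.1061] pad [0.5384 0.2361 0.1174] head 86.0 tilt 28.0 yz -0.0 F [-0.1  0.1  1.1] grip 0.0848 0.0
shift [1.7 0.1 1.9] turn [-0.005  0.001 -0.002] | ang 0.3 tcp [0.54  0.258 0.104]
```

apply_moves:
  rows: "0 0 0 0 0 0 65; 0 0 0 0 0 0 50; 0 0 0 0 0 0 50; 0 0 0 0 0 0 50; 0 0 0 0 0 0 50; 0 0 0 0 0 0 50"
  squeeze: 50

```text
clock: 6.25
eef_pos: [0.5405, 0.2571, 0.1052]
ee_rot: [0.377, -0.584, 0.627, 0.352]
wrist_force: [-0.1, -3.8, 5.7]
gripper_width: 0.0563
grasp_force: 54.6
```

```bash
python3 -c "
from h import *
st()"
```

```text
t 6.25 q [-0.17  0.24 -0.29  1.22  1.08 -1.78] tcp [0.5405 0.2571 0.1052] pad [0.539  0.236  0.1165] head 86.0 tilt 27.9 yz 0.001 F [-0.1 -3.8  5.7] grip 0.0563 54.6
```

apply_moves:
  rows: "-5 0 -3 0 0 0 50; -14 0 -8 0 0 0 50; -25 0 -16 0 0 0 50; -35 0 -24 0 0 0 50; -37 0 -36 0 0 0 50; -33 0 -52 0 0 0 50; -26 0 -68 0 0 0 50; -20 0 -80 0 0 0 50"

```text
clock: 7.25
eef_pos: [0.536, 0.1954, 0.1604]
ee_rot: [0.377, -0.584, 0.627, 0.352]
wrist_force: [0.5, -0.5, -3.7]
gripper_width: 0.0565
grasp_force: 54.1
```

Run:
```python
from h import *
st()
T=np.load("topW.npy"); P=T.reshape(-1,3);P=P[np.isfinite(P[:,0])]
q=P[(P[:,2]>.038)&(P[:,2]<.052)&(P[:,0]>.4)&(P[:,0]<.8)&(P[:,1]>-.25)&(P[:,1]<.07)&(np.hypot(P[:,0]-.51,P[:,1]+.09)>.04)]
rc=cv2.minAreaRect((q[:,:2]*1000).astype(np.float32)); print(rc)
c=np.array(rc[0])/1000; a=-np.radians(90-rc[2]); b=c+.055*np.array([np.cos(a),np.sin(a)]); print(c,np.degrees(a),b)
for hd in (60,45): plan([b[0],b[1],.2],hd,28)
```

```text
t 7.25 q [-0.29  0.24 -0.18  1.53  1.04 -2.01] tcp [0.536  0.1954 0.1604] pad [0.5345 0.1742 0.1716] head 86.0 tilt 28.0 yz 0.001 F [ 0.5 -0.5 -3.7] grip 0.0565 54.1
((590.3758544921875, -66.58537292480469), (220.36891174316406, 325.0908203125), 85.589599609375)
[ 0.59037585 -0.06658537] -4.410400390625 [ 0.64521299 -0.07081487]
shift [  86.8 -136.9 -224.3] turn [0.401 0.    0.212] | ang 26.0 tcp [ 0.656 -0.052  0.189]
shift [  88.3 -141.5 -227. ] turn [0.632 0.    0.335] | ang 41.0 tcp [ 0.66  -0.056  0.189]
```

apply_moves:
  rows: "4 -6 -10 0.018 0 0.01 50; 15 -23 -38 0.068 0 0.036 50; 30 -46 -76 0.136 0 0.072 50; 45 -70 -114 0.205 0 0.108 50; 60 -94 -153 0.273 0 0.144 50; 74 -116 -190 0.34 0 0.18 50; 84 -132 -215 0.386 0 0.204 50; 87 -137 -224 0.401 0 0.212 50"

```text
clock: 8.25
eef_pos: [0.656, -0.0532, 0.1877]
ee_rot: [0.446, -0.428, 0.743, 0.257]
wrist_force: [-0.2, -0.4, -4.3]
gripper_width: 0.0562
grasp_force: 54.3
```

```bash
python3 -c "
from h import *
st()
plan([.648,-.069,.102],60,28); plan([.648,-.069,.092],60,28)"
```

```text
t 8.25 q [-0.63  0.34  0.01  1.43  1.07 -1.79] tcp [ 0.656  -0.0532  0.1877] pad [ 0.6454 -0.0715  0.199 ] head 59.9 tilt 28.0 yz 0.001 F [-0.2 -0.4 -4.3] grip 0.0562 54.3
shift [84.  -1.  48.6] turn [-0.002 -0.    -0.002] | ang 0.1 tcp [ 0.659 -0.051  0.091]
shift [92.8 -1.  53.3] turn [-0.002 -0.    -0.002] | ang 0.1 tcp [ 0.659 -0.051  0.081]
```

apply_moves:
  rows: "6 0 4 0 0 0 50; 20 0 12 0 0 0 50; 36 0 21 0 0 0 50; 52 0 30 0 0 0 50; 66 -1 38 0 0 0 50; 76 -1 44 0 0 0 50; 82 -1 48 0 0 0 50; 84 -1 49 0 0 0 50"

```text
clock: 9.25
eef_pos: [0.6581, -0.0484, 0.0896]
ee_rot: [0.446, -0.428, 0.743, 0.258]
wrist_force: [-0.4, 0.1, -4.3]
gripper_width: 0.0566
grasp_force: 54.3
```

```bash
python3 -c "
from h import *
st()
plan([.648,-.069,.0915],60,28)"
```

```text
t 9.25 q [-0.62  0.43 -0.08  1.24  1.07 -1.78] tcp [ 0.6581 -0.0484  0.0896] pad [ 0.6476 -0.0668  0.1008] head 60.1 tilt 28.0 yz 0.002 F [-0.4  0.1 -4.3] grip 0.0566 54.3
shift [ 9.  -1.5  2.9] turn [ 0.001  0.    -0.002] | ang 0.1 tcp [ 0.659 -0.051  0.08 ]
```

Lower in 1.5 mm rows to about 11 mm down (x 0.883, z 0.469 per mm).

apply_moves:
  rows: "2 0 1 0 0 0 50; 4 0 2 0 0 0 50; 5 0 2.7 0 0 0 50; 6 0 3.2 0 0 0 50; 7 0 3.7 0 0 0 50; 7.6 0 4 0 0 0 50; 8 0 4.3 0 0 0 50; 8 0 4.3 0 0 0 50"

```text
clock: 10.25
eef_pos: [0.6581, -0.0484, 0.0807]
ee_rot: [0.446, -0.428, 0.743, 0.258]
wrist_force: [0.0, 0.2, -3.4]
gripper_width: 0.0564
grasp_force: 54.3
```

apply_moves:
  rows: "0.4 0 0.2 0 0 0 50; 0.9 0 0.5 0 0 0 50; 0.9 0 0.5 0 0 0 50"

```text
clock: 10.62
eef_pos: [0.6583, -0.0485, 0.0802]
ee_rot: [0.446, -0.428, 0.742, 0.258]
wrist_force: [-0.8, -0.4, -1.4]
gripper_width: 0.0565
grasp_force: 54.4
```

Contact made. Release and back off along the tool axis.

apply_moves:
  rows: "0 0 0 0 0 0 62; 0 0 0 0 0 0 75; 0 0 0 0 0 0 85; 0 0 0 0 0 0 85; 0 0 -8 0 0 0 85; 0 0 -25 0 0 0 85; 0 0 -50 0 0 0 85; 0 0 -80 0 0 0 85"

```text
clock: 11.62
eef_pos: [0.6223, -0.1101, 0.1178]
ee_rot: [0.446, -0.428, 0.742, 0.258]
wrist_force: [0.3, -0.2, -0.8]
gripper_width: 0.0846
grasp_force: 0.0
```

```bash
python3 - <<'E'
from h import *
st()
plan([.543,.318,.08],86.3,30,.16)
p=read_camera('scene'); W=cloud(p); np.save("sceneW2.npy",W)
t=read_camera('top'); V=cloud(t)
c=np.hstack([p['pixels'][140:440,150:450],t['pixels'][140:440,120:420]]); cv2.imwrite('pics/s2.png',cv2.resize(c,(800,400)))
E
sed -i 's/topW.npy/topW2.npy/;s/sceneW.npy/sceneW2.npy/' /dev/null
```

```text
t 11.62 q [-0.74  0.47  0.01  1.51  1.04 -2.01] tcp [ 0.6223 -0.1101  0.1178] pad [ 0.6118 -0.1285  0.1291] head 60.1 tilt 28.0 yz 0.002 F [ 0.3 -0.2 -0.8] grip 0.0846 0.0
shift [-132.1  230.5  185.3] turn [-0.4    0.035 -0.224] | ang 26.3 tcp [0.535 0.2   0.148]sed: couldn't edit /dev/null: not a regular file
```

View pics/s2.png

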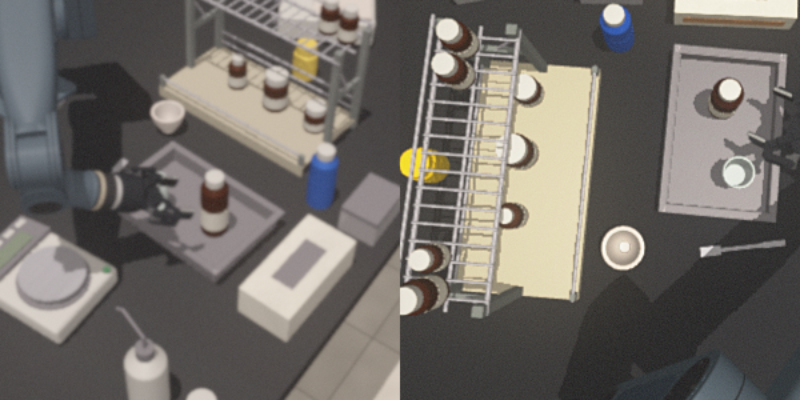

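The bottle stands upright in the tray (about 215,205 left panel, 727,97 right), the jar is unmoved at (520,150), and the beaker and spatula are in place. I'll refit the jar and raise the arm.

apply_moves:
  rows: "-10 0 -30 0 0 0 85; -35 0 -50 0 0 0 85; -70 0 -60 0 0 0 85; -110 0 -70 0 0 0 85; -150 0 -80 0 0 0 85; -170 0 -85 0 0 0 85"

```text
clock: 12.48
eef_pos: [0.6262, -0.1052, 0.3098]
ee_rot: [0.446, -0.429, 0.742, 0.257]
wrist_force: [0.2, -0.9, -0.1]
gripper_width: 0.0848
grasp_force: 0.0
```

```bash
python3 - <<'E'
from h import *
for n in ('scene','top'): np.save(n+"W.npy",cloud(read_camera(n)))
E
python3 fit.py | grep -E "^S|^T|jar"
python3 -c "
from h import *
st(); plan([.543,.318,.08],86.3,30,.20)"
```

```text
S
jar body (array([0.5467, 0.3199]), 272, np.float64(0.0018))  cap (array([0.5489, 0.3155, 0.1277]), array([0.5489, 0.3201, 0.0312]), 175)
T
jar body (array([0.5424, 0.3177]), 142, np.float64(0.0004))  cap (array([0.5416, 0.313 , 0.1286]), array([0.5429, 0.3168, 0.0274]), 322)
t 12.57 q [-0.73  0.34  0.25  1.84  1.04 -1.99] tcp [ 0.6263 -0.1054  0.3098] pad [ 0.6157 -0.1238  0.321 ] head 60.0 tilt 28.0 yz -0.003 F [ 0.2 -0.2 -0.4] grip 0.0848 0.0
shift [ 35.9 216.5 232.8] turn [-0.402  0.033 -0.22 ] | ang 26.3 tcp [0.533 0.166 0.168]
```

apply_moves:
  rows: "3 20 21 -0.04 0.003 -0.022 85; 9 54 58 -0.1 0.008 -0.055 85; 14 87 93 -0.16 0.013 -0.088 85; 20 120 129 -0.22 0.018 -0.12 85; 26 155 167 -0.29 0.024 -0.16 85; 31 185 200 -0.34 0.028 -0.19 85; 35 208 224 -0.385 0.032 -0.21 85; 36 217 233 -0.402 0.033 -0.22 85"

```text
clock: 13.58
eef_pos: [0.5296, 0.168, 0.1634]
ee_rot: [0.363, -0.591, 0.632, 0.346]
wrist_force: [0.1, -0.7, 0.7]
gripper_width: 0.0848
grasp_force: 0.0
```

```bash
python3 -c "
from h import *
st(); plan([.544,.318,.08],86.3,30,.0)"
```

```text
t 13.57 q [-0.33  0.25 -0.15  1.61  0.99 -2.07] tcp [0.5296 0.168  0.1634] pad [0.5284 0.1472 0.1754] head 86.7 tilt 29.8 yz 0.009 F [ 0.1 -0.7  0.7] grip 0.0848 0.0
shift [ -2.4  -5.9 196.1] turn [ 0.006  0.003 -0.007] | ang 0.6 tcp [0.545 0.339 0.068]
```

apply_moves:
  rows: "0 -1 20 0 0 0 85; -1 -3 45 0.003 0 -0.003 85; -1 -4 70 0.006 0.003 -0.007 85; -2 -6 95 0.006 0.003 -0.007 85; -2 -6 115 0.006 0.003 -0.007 85; -2 -6 130 0.006 0.003 -0.007 85; -2 -6 140 0.006 0.003 -0.007 85; -2 -6 140 0.006 0.003 -0.007 85"

```text
clock: 14.58
eef_pos: [0.5449, 0.288, 0.0975]
ee_rot: [0.366, -0.592, 0.632, 0.34]
wrist_force: [0.3, -0.1, -1.0]
gripper_width: 0.0853
grasp_force: 0.0
```

```bash
python3 -c "
from h import *
st(); plan([.544,.318,.08],86.3,30,.0)"
```

```text
t 14.57 q [-0.1   0.21 -0.32  1.09  1.05 -1.63] tcp [0.5449 0.288  0.0975] pad [0.5435 0.2673 0.1095] head 86.0 tilt 30.0 yz -0.004 F [ 0.3 -0.1 -1. ] grip 0.0853 0.0
shift [ 0.1  3.1 58.6] turn [-0.004 -0.001  0.002] | ang 0.3 tcp [0.545 0.339 0.068]
```

apply_moves:
  rows: "0 2 12 0 0 0 85; 0 3 25 0 0 0 85; 0 3 37 0 0 0 85; 0 3 47 0 0 0 85; 0 3 54 0 0 0 85; 0 3 58 0 0 0 85; 0 3 58 0 0 0 85"

```text
clock: 15.45
eef_pos: [0.5461, 0.3384, 0.0695]
ee_rot: [0.367, -0.592, 0.632, 0.34]
wrist_force: [-0.6, -0.7, -0.2]
gripper_width: 0.0853
grasp_force: 0.0
```

```bash
python3 -c "
from h import *
st(); plan([.544,.318,.08],86.3,30,.0)"
```

```text
t 15.45 q [-0.    0.22 -0.38  0.86  1.04 -1.44] tcp [0.5461 0.3384 0.0695] pad [0.5446 0.3177 0.0815] head 86.0 tilt 30.0 yz -0.005 F [-0.6 -0.7 -0.2] grip 0.0853 0.0
shift [1.1 0.7 1. ] turn [-0.005 -0.     0.003] | ang 0.3 tcp [0.545 0.339 0.068]
```

apply_moves:
  rows: "0 0 0 0 0 0 68; 0 0 0 0 0 0 54; 0 0 0 0 0 0 54; 0 0 0 0 0 0 54; 0 0 0 0 0 0 54; 0 0 0 0 0 0 54"
  squeeze: 45

```text
clock: 16.2
eef_pos: [0.5466, 0.3384, 0.0701]
ee_rot: [0.367, -0.593, 0.632, 0.339]
wrist_force: [2.0, -3.1, 2.2]
gripper_width: 0.0608
grasp_force: 49.2
```

apply_moves:
  rows: "-4 0 -2 0 0 0 54; -13 0 -7 0 0 0 54; -23 0 -13 0 0 0 54; -33 0 -19 0 0 0 54; -37 0 -24 0 0 0 54; -34 0 -35 0 0 0 54; -24 0 -52 0 0 0 54; -10 0 -76 0 0 0 54"

```text
clock: 17.2
eef_pos: [0.5415, 0.2776, 0.1167]
ee_rot: [0.367, -0.593, 0.631, 0.339]
wrist_force: [-1.0, 0.2, -4.3]
gripper_width: 0.0608
grasp_force: 49.5
```

apply_moves:
  rows: "13 0 -23 0 0 0 54; 25 0 -43 0 0 0 54; 37 0 -64 0 0 0 54; 46 0 -79 0 0 0 54; 50 0 -87 0 0 0 54"

```text
clock: 17.82
eef_pos: [0.5358, 0.1766, 0.1168]
ee_rot: [0.367, -0.592, 0.632, 0.339]
wrist_force: [0.4, -0.5, -4.3]
gripper_width: 0.061
grasp_force: 49.5
```

```bash
python3 -c "
from h import *
st(); plan([.47,.03,.27],60,30); plan([.48,-.20,.27],10,30);  plan([.504,-.386,.2],-30,30)"
```

```text
t 17.82 q [-0.31  0.28 -0.21  1.47  1.   -2.03] tcp [0.5358 0.1766 0.1168] pad [0.5343 0.1559 0.1288] head 85.9 tilt 30.0 yz -0.007 F [ 0.4 -0.5 -4.3] grip 0.061 49.5
shift [ -56.4   45.6 -185.2] turn [0.391 0.001 0.233] | ang 26.1 tcp [0.48  0.048 0.258]
shift [  65.1    8.9 -394.9] turn [1.147 0.004 0.669] | ang 76.1 tcp [ 0.5   -0.196  0.258]
shift [ 225.1  -25.8 -531.3] turn [1.752 0.006 1.017] | ang 116.1 tcp [ 0.522 -0.396  0.188]
```

apply_moves:
  rows: "-5 4 -15 0.03 0 0.018 54; -14 11 -46 0.09 0 0.054 54; -25 20 -82 0.17 0 0.1 54; -37 30 -120 0.25 0 0.15 54; -47 38 -155 0.33 0 0.195 54; -54 44 -178 0.375 0 0.224 54; -56 46 -185 0.391 0.001 0.233 54"

```text
clock: 18.7
eef_pos: [0.4797, 0.0483, 0.2589]
ee_rot: [0.433, -0.434, 0.75, 0.249]
wrist_force: [-0.3, -0.5, -4.3]
gripper_width: 0.0611
grasp_force: 50.3
```

```bash
python3 -c "
from h import *
st(); plan([.48,-.20,.26],-5,30);  plan([.504,-.386,.2],-30,30)"
```

```text
t 18.7 q [-0.67 -0.22 -0.42  1.62  1.03 -1.86] tcp [0.4797 0.0483 0.2589] pad [0.4692 0.0303 0.2709] head 59.9 tilt 30.0 yz -0.003 F [-0.3 -0.5 -4.3] grip 0.0611 50.3
shift [ 113.  -143.3 -172.7] turn [0.981 0.001 0.57 ] | ang 65.0 tcp [ 0.501 -0.202  0.248]
shift [ 244.2 -258.9 -279.1] turn [1.359 0.002 0.788] | ang 90.0 tcp [ 0.522 -0.396  0.188]
```

apply_moves:
  rows: "8 -10 -12 0.07 0 0.04 54; 22 -28 -34 0.2 0 0.116 54; 38 -48 -58 0.345 0 0.2 54; 55 -69 -83 0.49 0 0.285 54; 71 -90 -109 0.635 0 0.37 54; 87 -111 -134 0.78 0 0.453 54; 103 -131 -158 0.9 0.001 0.523 54; 113 -143 -173 0.981 0.001 0.57 54"

```text
clock: 19.7
eef_pos: [0.5001, -0.2002, 0.2433]
ee_rot: [0.497, 0.039, 0.867, -0.019]
wrist_force: [1.0, 0.5, -4.6]
gripper_width: 0.0607
grasp_force: 50.4
```

```bash
python3 -c "
from h import *
st(); plan([.504,-.386,.2],-30,30);plan([.504,-.386,.2],-15,30)
t=read_camera('top');W=cloud(t);np.save('topW.npy',W)
m=(W[...,2]>.0715)&(W[...,2]<.082)&(np.hypot(W[...,0]-.505,W[...,1]+.386)<.085)
print(m.sum())"
```

```text
t 19.7 q [-0.89 -0.92 -0.93  0.69  0.67 -0.48] tcp [ 0.5001 -0.2002  0.2433] pad [ 0.4795 -0.1984  0.2554] head -4.8 tilt 30.3 yz 0.006 F [ 1.   0.5 -4.6] grip 0.0607 50.4
shift [  27.  -193.9   60.9] turn [ 0.38  -0.007  0.214] | ang 25.0 tcp [ 0.522 -0.396  0.188]
shift [  26.2 -188.7   62.3] turn [ 0.154 -0.006  0.082] | ang 10.0 tcp [ 0.524 -0.391  0.188]
2079
```

```bash
python3 -c "
from h import *
plan([.504,-.386,.2],5,30);plan([.504,-.386,.14],5,30)"
```

```text
shift [  26.  -180.7   62.6] turn [-0.151 -0.006 -0.094] | ang 10.2 tcp [ 0.525 -0.384  0.188]
shift [  77.8 -181.    93. ] turn [-0.151 -0.006 -0.094] | ang 10.2 tcp [ 0.525 -0.384  0.128]
```

apply_moves:
  rows: "2 -12 4 -0.01 0 -0.006 54; 6 -38 13 -0.03 -0.001 -0.02 54; 10 -68 23 -0.055 -0.002 -0.035 54; 15 -100 34 -0.08 -0.003 -0.052 54; 19 -130 45 -0.11 -0.004 -0.068 54; 23 -158 55 -0.13 -0.005 -0.083 54; 25 -175 61 -0.147 -0.006 -0.091 54; 26 -181 63 -0.151 -0.006 -0.094 54"

```text
clock: 20.75
eef_pos: [0.5264, -0.3847, 0.1893]
ee_rot: [0.5, -0.04, 0.865, 0.024]
wrist_force: [0.5, 0.0, -3.6]
gripper_width: 0.0608
grasp_force: 50.5
```

```bash
python3 -c "
from h import *
st()
plan([.504,-.386,.137],5,30)
p=read_camera('scene'); W=cloud(p)
print([ (r['p'],r['rect']) for r in search_frame(p,'jar')[:2]])
t=read_camera('top');V=cloud(t)
for X in (W,V):
    P=X.reshape(-1,3);P=P[np.isfinite(P[:,0])]
    q=P[(np.hypot(P[:,0]-.504,P[:,1]+.386)<.045)&(P[:,2]>.238)&(P[:,2]<.262)]
    if len(q)>5: print(len(q),np.round(q.mean(0),4),cv2.minEnclosingCircle(q[:,:2].astype(np.float32)))
c=np.hstack([p['pixels'][200:440,60:300],t['pixels'][180:420,380:620]]); cv2.imwrite('pics/s3.png',cv2.resize(c,(800,400)))"
```

```text
t 20.75 q [-1.15 -0.14 -0.51  0.69  0.97 -0.98] tcp [ 0.5264 -0.3847  0.1893] pad [ 0.5057 -0.3866  0.2013] head 5.3 tilt 29.9 yz 0.001 F [ 0.5  0.  -3.6] grip 0.0608 50.5
shift [56.6  0.6 30.7] turn [0.005 0.002 0.002] | ang 0.3 tcp [ 0.525 -0.384  0.125]
[(0.57, [181.0, 312.8, 30.4, 38.8]), (0.55, [377.2, 186.3, 18.7, 32.2])]
431 [ 0.5029 -0.3882  0.2454] ((0.49733081459999084, -0.3870922327041626), 0.04050678759813309)
632 [ 0.5009 -0.3848  0.248 ] ((0.49379032850265503, -0.3866591453552246), 0.037658482789993286)
```

View pics/s3.png

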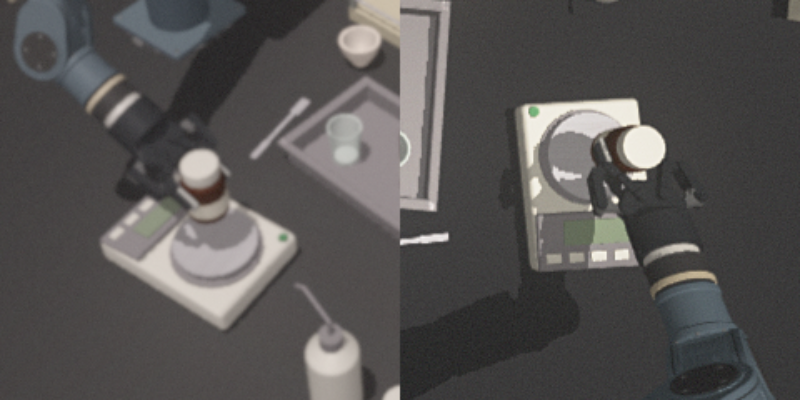

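Both views show the jar held upright above the pan (jar about 203,185 left panel; cap 640,148 right panel, higher than the pan at 585,155, so parallax shifts it). Lower it.

apply_moves:
  rows: "5 0 3 0 0 0 54; 16 0 9 0 0 0 54; 29 0 16 0 0 0 54; 40 0 22 0 0 0 54; 49 0 27 0 0 0 54; 55 0 31 0 0 0 54; 59 0 33 0 0 0 54; 59 0 33 0 0 0 54"

```text
clock: 21.9
eef_pos: [0.5256, -0.3852, 0.1235]
ee_rot: [0.501, -0.041, 0.864, 0.022]
wrist_force: [0.2, -0.2, -3.9]
gripper_width: 0.061
grasp_force: 50.4
```

```bash
python3 -c "
from h import *
st(); plan([.504,-.386,.126],5,30)
V=cloud(read_camera('top'))
P=V.reshape(-1,3);P=P[np.isfinite(P[:,0])]
q=P[(np.hypot(P[:,0]-.504,P[:,1]+.386)<.05)&(P[:,2]>.174)&(P[:,2]<.19)]
print(len(q),np.round(np.percentile(q,[2,50,98],axis=0),4).tolist())"
```

```text
t 21.9 q [-1.16 -0.07 -0.59  0.54  0.96 -0.98] tcp [ 0.5256 -0.3852  0.1235] pad [ 0.5048 -0.387   0.1354] head 5.2 tilt 29.9 yz -0.003 F [ 0.2 -0.2 -3.9] grip 0.061 50.4
shift [8.6 1.1 4. ] turn [0.002 0.002 0.005] | ang 0.4 tcp [ 0.525 -0.384  0.114]
559 [[0.4571, -0.4145, 0.1746], [0.4995, -0.3861, 0.182], [0.5279, -0.362, 0.1862]]
```

apply_moves:
  rows: "2 0 1 0 0 0 54; 4 0 2.3 0 0 0 54; 5 0 2.9 0 0 0 54; 6 0 3.5 0 0 0 54; 7 0 4 0 0 0 54; 7.6 0 4.4 0 0 0 54; 8.2 0 4.7 0 0 0 54; 8.2 0 4.7 0 0 0 54"

```text
clock: 22.95
eef_pos: [0.5256, -0.3853, 0.1143]
ee_rot: [0.501, -0.041, 0.864, 0.021]
wrist_force: [-0.0, 0.4, -3.7]
gripper_width: 0.0604
grasp_force: 50.5
```

apply_moves:
  rows: "0.5 0 0.3 0 0 0 54; 1 0 0.6 0 0 0 54; 1 0 0.6 0 0 0 54"

```text
clock: 23.32
eef_pos: [0.5259, -0.3853, 0.1142]
ee_rot: [0.501, -0.041, 0.864, 0.021]
wrist_force: [-1.5, 1.4, 0.1]
gripper_width: 0.0605
grasp_force: 50.7
```

On the pan. Release and retreat.

apply_moves:
  rows: "0 0 0 0 0 0 65; 0 0 0 0 0 0 76; 0 0 0 0 0 0 85; 0 0 0 0 0 0 85; 0 0 -8 0 0 0 85; 0 0 -25 0 0 0 85; 0 0 -50 0 0 0 85; 0 0 -80 0 0 0 85"

```text
clock: 24.32
eef_pos: [0.4557, -0.3911, 0.1534]
ee_rot: [0.501, -0.041, 0.864, 0.022]
wrist_force: [0.0, 0.3, -0.5]
gripper_width: 0.0848
grasp_force: 0.0
```

apply_moves:
  rows: "-5 0 -10 0 0 0 85; -20 0 -20 0 0 0 85; -40 0 -30 0 0 0 85; -60 0 -40 0 0 0 85; -60 0 -40 0 0 0 85"

```text
clock: 24.95
eef_pos: [0.4518, -0.393, 0.2278]
ee_rot: [0.501, -0.042, 0.864, 0.019]
wrist_force: [-0.8, 0.3, 0.3]
gripper_width: 0.0851
grasp_force: 0.0
```

```bash
python3 -c "
from h import *
st()
p=read_camera('scene');t=read_camera('top');V=cloud(t)
for c0,zl,zh,r in (((.504,-.386),.165,.18,.04),((.648,-.067),.155,.167,.04)):
    P=V.reshape(-1,3);P=P[np.isfinite(P[:,0])]
    q=P[(np.hypot(P[:,0]-c0[0],P[:,1]-c0[1])<r)&(P[:,2]>zl)&(P[:,2]<zh)]
    print(len(q),np.round(q.mean(0),4),cv2.minEnclosingCircle(q[:,:2].astype(np.float32)))
c=np.hstack([cv2.resize(p['pixels'][140:440,60:460],(400,300)),t['pixels'][140:440,120:520]]); cv2.imwrite('pics/s4.png',c)"
```

```text
t 24.95 q [-1.31 -0.2  -0.46  1.01  1.03 -1.25] tcp [ 0.4518 -0.393   0.2278] pad [ 0.4311 -0.3948  0.2397] head 5.0 tilt 29.8 yz -0.009 F [-0.8  0.3  0.3] grip 0.0851 0.0
466 [ 0.5043 -0.3861  0.1728] ((0.5057008266448975, -0.38787350058555603), 0.028329962864518166)
209 [ 0.6466 -0.0653  0.1617] ((0.6470375061035156, -0.06548383086919785), 0.019126055762171745)
```

View pics/s4.png

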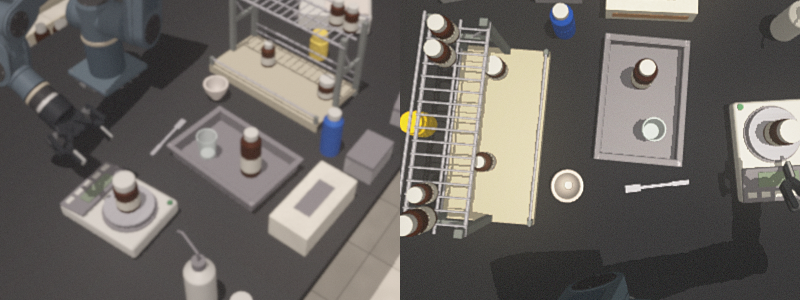

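The jar stands on the middle of the pan (125,190 left panel), measured 2 mm from its centre. The bottle stands in the tray (251,150) and the bystanders haven't moved.

```bash
python3 -c "
from cell import robot
print(robot.hand_in())"
```

```text
the job is handed in; nothing more can be done
None
```

The job is handed in at about 25 s of the 72 s allowed: the jar stands on the pan about 2 mm from its centre, the tall bottle stands in the tray, and nothing else looked moved in the last pictures; the judge's verdict was not shown.

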